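Set up a crank disc in the drill jig

ROBOT

A 6-joint arm with a two-finger parallel gripper is mounted at the origin on the work surface. World frame = base frame: x ahead of the robot, y to its left, z up, the work surface at z = 0. Lengths are in m, angles in rad, forces in N, time in s.
With the tool pointing down it reaches from about 0.2 to 0.875 m from the base axis. Payload 3.4 kg.
Tool frame: the origin (TCP) lies at the very end of the fingers, on their centre line; the grasp point (between the pads) lies 19 mm behind it; z points along the fingers, y is the direction in which the jaws open and shut (so a half turn about z gives the same grasp; the last joint's range is limited). The gripper opens to 94 mm and grips with 3 to 60 N. Pads are 16 mm wide; open, the fingers measure 119 mm over their backs; the gripper's body (75 mm by 177 mm) begins 78 mm behind the grasp point.
Start: joints at [1.198, 0.276, 1.505, -0, 1.361, -0.121], TCP at [0.143, 0.557, 0.205] pointing down, gripper open.
Joint ranges: [-2.89, 2.89], [-0.75, 2.08], [0.22, 2.7], [-1.18, 4.32], [0.11, 2.71], [-2.7, 2.7]. Speed limits (rad/s): [2.57, 2.57, 3.14, 3.14, 3.14, 3.14].

INTERFACE

Orientations are given as a rotation vector (axis times angle).
In Python, from rig import bot, snapshot gives the robot as it stands. The module is installed in compiled form; this text tells all that it offers.
- The arm moves only by the tool jog_arm, never from a script. Its argument "targets" is a list of rows, each an object with "translation": the shift along the tool's x, y, z in mm, a list of three; "twist": the turn, a rotation vector about the tool's x, y, z in rad, a list of three; "fingers": the closure, from 0 (fully open) to 1 (shut). In form: [{"translation": [tx, ty, tz], "twist": [ax, ay, az], "fingers": fingers}, ...]. A call has exactly 10 rows; each row is the pose to reach, as a shift and turn from the pose commanded when the call began, along the tool's axes at that moment; what a row does not reach only later rows make up. A row lasts 1/12 s, in which the tool goes at most 41.7 mm and 7.16 degrees, less where a joint would pass 70% of its speed; a pose out of reach is approached as far as the arm can. A call with a gripper value outside its range is refused whole. The fingers move at their own pace and stop on an object; the grip force is fixed at half the most. Time passes only in rows, so rows that repeat a pose let the fingers close, or fill a call up. It gives the time, the measured TCP pose, the force and the opening at its end, in the units of the state.
- bot.observe(): the state, without advancing time (a new reading comes with each control period).
- snapshot(name): name is "side" or "top" or "wrist"; returns a dict with "img" (400x640x3 uint8, red, green, blue), "depth" (400x640 float32, m along the optical axis (not along the pixel's ray), 0 where there is no reading), "fx", "fy", "cx", "cy" (pixels), "cam_to_world" (4x4, takes a point from camera to world coordinates); the wrist camera has in their place "mount" (4x4, takes a point from camera to tool coordinates, whose origin is the TCP and whose axes are the flange's). Camera axes: x right, y up, looking along -z (the intrinsics and any distortion apply to the point x, -y, -z); pixel columns grow to the right and rows downward; lengths in m; the calibration is good to about 2 mm. The wrist camera is an equidistant fisheye: a pixel r from the principal point sees the ray r / f radians off the axis. A picture is of the moment at which its call begins: read the wrist's pose just before it.
- bot.sign_off(): hands the job in, once; it reports no verdict.
The state is a dict: "t": time; "joint_pos": joint angles; "dq": joint speeds; "effort": joint torques, N m; "tool_pos": TCP position; "tool_rot": TCP orientation; "force": force on the tool from outside, world axes, zero at the start; "moment": the same for the moment, N m; "gripper_width": finger opening in m.
Only numpy, scipy, OpenCV 4.12 (cv2) and the standard library are available. Lean on these libraries where they do the work, as an engineer would, in place of code of your own. Each camera call takes 0.05 s, during which the arm holds its last target.

TASK

Get the crank disc ready for drilling: without lifting it off its spigot, turn it by its crank pin until the sprung alignment bar drops home and the disc's flat lies flush against it. Then swing the red-knobbed cam lever fully round to lock the bar, after that shut the hinged leaf over the disc, and finally swing the yellow-knobbed latch fully round over the end of the leaf. Leave the hammer, the square and the oil can where they lie.

Things in the scene. Friction and masses are not known exactly. Their poses are not given: they have to be found in the camera images.
- jig: Drill jig bolted to the bench: dark green base 215 x 200 x 15 mm with a 22 mm steel spigot. Origin: on the spigot's axis at bench level; its x axis points from the spigot to the alignment bar, y to the leaf's hinge, z up. Jig coordinates below are in this frame, in mm. Tallest fixed parts: hinge lugs (x +-26, y 65 to 91, top z 45), latch post (x 36, y -79, top z 41.5).
- disc: Loose steel crank disc, 100 mm diameter, 12 mm thick, top at jig z 27, about 0.65 kg, its 24 mm bore on the spigot. A flat 57 mm long is milled on its edge, 41 mm from its centre. Origin: on its axis at its underside; its x axis points to the middle of the flat and must end along the jig's +x. Turns either way; within about 10 degrees the sprung bar pulls it square by itself.
- crank_pin (a point): Middle of the top end of the disc's brass crank pin: a 12 mm diameter pin standing 26 mm above the disc's top face (z 27 to 53 in the jig), 36 mm from the disc's axis, on the side opposite the flat. Push it sideways round the spigot to turn the disc (2 to 5 N).
- bar (a joint): How far the steel alignment bar has come out towards the spigot, in m: 0 = right back; about 0.0025 = riding on the disc's round edge; about 0.0115 = home against the flat. A spring pushes it out with 7 to 9 N. It is 72 mm long along y; its top is at jig z 28.5, that of its keeper plate (x 70 to 88) at z 34.
- lock (a joint): Angle of the cam lever that locks the bar, in rad: 0 = unlocked, lever along the jig's +y; pi/2 (stop at 1.6) = locked, lever along -x, above the bar. Upright pivot at jig x 114.5, y 0; it locks anticlockwise seen from above. If the bar is not home the cam jams on the bar's tail. Stays where it is left.
- lock_knob (a point): Middle of the red knob of the cam lever: upright, 15 mm diameter, z 44 to 70, 55 mm from the lever's pivot. The lever arm under it lies at z 36 to 44. Push the knob sideways round the pivot (about 2 N).
- leaf (a joint): Opening angle of the hinged leaf, in rad: 0 = shut, level over the disc; 2.0 = stop, leaning back to +y. Aluminium strap 36 mm wide, 10 mm thick, reaching 166 mm from its hinge axis (along x, at jig y 78, z 35), a brass bush 108 mm from the hinge on its outer face. Pushed well past upright it falls shut by itself, slowly. Shut, its top is at z 40, its end at y -88.
- leaf_end (a point): Point on the leaf's outer face (the top when shut), on its centre line, 158 mm from the hinge axis: near the free end.
- latch (a joint): Angle of the swing latch, in rad: 0 = open, handle along the jig's +x; pi/2 (stop at 1.6) = latched, handle along -y and the latch's nose over the end of the shut leaf. Its pivot is upright, at jig x 36, y -79; it swings clockwise seen from above to latch. Stays where it is left.
- latch_knob (a point): Middle of the yellow knob on the latch handle: upright, 15 mm diameter, z 49.5 to 75.5, 45 mm from the latch's pivot. The handle under it lies at z 41.5 to 49.5. Push the knob sideways round the pivot (about 2 N).
- hammer: Bystander: hammer, 260 mm long, lying on the bench on the leaf's hinge side of the jig.
- square_mid (a point): Bystander: middle of the 110 mm wooden stock of a try square with a 130 mm steel blade, lying flat on the latch side of the jig.
- oilcan_mid (a point): Bystander: middle of a green oil can, 60 mm diameter, 120 mm tall with its spout, standing on the latch side of the jig.
Not all that is in view belongs to the job. There is more than one size of the disc; the one meant has the size given above.

How it is judged:
On the way, in this order (a step that is already met when the one before it is completed fails the run):
1. the disc is turned until its flat lies flush against the alignment bar, which has come home (angle between the x axis of disc and the x axis of jig, either way round below 0.06 rad and x of crank_pin in the frame of jig below -0.03 m and value of joint bar above 0.0095 m), for 0.2 s.
2. the cam lever is swung fully round, locking the bar at the flat (value of joint lock above 1.4 rad and value of joint bar above 0.0095 m), for 0.2 s.
3. the leaf is shut over the disc (value of joint leaf below 0.05 rad), for 0.2 s.
4. the latch is swung over the end of the leaf (value of joint latch above 1.35 rad and value of joint leaf below 0.05 rad), for 0.2 s.
At the end, for the whole second after the job is handed in: The disc lies on its spigot (axis within 4 mm) at rest with its flat towards the bar and parallel to it within 0.06 rad, the bar home (over 9.5 mm out), the cam lever locked (over 1.4 rad), the leaf shut (under 0.05 rad) and the latch over it (over 1.35 rad) (all of step 2 and all of step 4 and angle between the x axis of disc and the x axis of jig, either way round below 0.06 rad and x of crank_pin in the frame of jig below -0.03 m and horizontal distance between disc and jig below 0.004 m and linear speed of disc below 0.01 m/s); the robot touches nothing.
It fails at once if the disc is lifted off its spigot (z of disc in the frame of jig above 0.025 m).
It fails at once if the hammer, the square or the oil can is shifted by more than 30 mm or the can is knocked over (distance of any of hammer, square_mid, oilcan_mid from where it was at the start of the episode above 0.03 m or angle between oilcan_mid's own z axis and vertical above 0.5 rad).
It also fails if it takes over 67 s, if anything falls off the work surface, if the arm or the gripper's body presses on something with over 40 N, if the wrist force passes 120 N, or if a joint passes its speed limit or range.

## Working session

There is one attempt and no reset: what is moved stays moved. The work goes in short steps, Python scripts to look and compute and a tool call to move; the robot and the scene stay as the last step left them, time stands still between calls to the robot, and variables do not carry over. Pictures are saved under pics/ and viewed, and the job is handed in when it is done.

Besides the shell and the picture viewer there is one more tool, called by a JSON object that holds its "name" and its "arguments". jog_arm: Moves the arm, as the interface text tells. Its arguments: {"type":"object","properties":{"targets":{"type":"array"}},"required":["targets"]}

```bash
mkdir -p pics; ls; python3 - <<'E'
from rig import bot,snapshot
import cv2,numpy as np
s=bot.observe();print({k:np.round(v,3) for k,v in s.items()})
for n in("top","side","wrist"):
    d=snapshot(n);cv2.imwrite(f"pics/{n}0.png",d["img"][:,:,::-1]);print(n,d["fx"],d["fy"],d["cx"],d["cy"],[k for k in d]);
    print(np.round(d.get("cam_to_world",d.get("mount")),3).tolist())
    np.savez(f"{n}0.npz",**d)
E
```

```text
pics
{'t': np.float64(0.0), 'joint_pos': array([ 1.198,  0.277,  1.506, -0.   ,  1.361, -0.121]), 'dq': array([-0.   ,  0.   ,  0.   , -0.   , -0.001,  0.   ]), 'effort': array([-1.0000e-03, -4.0459e+01, -2.3724e+01,  7.0000e-02,  3.4000e-02,
       -0.0000e+00]), 'tool_pos': array([0.143, 0.556, 0.205]), 'tool_rot': array([-3.940e-01, -3.116e+00,  3.000e-03]), 'force': array([ 0.258, -0.405, -0.08 ]), 'moment': array([0.002, 0.007, 0.033]), 'gripper_width': np.float64(0.094)}
top 517.342543489288 517.342543489288 309.15277351151775 201.12270810827758 ['img', 'depth', 'fx', 'fy', 'cx', 'cy', 'cam_to_world']
[[0.013, 0.994, -0.105, 0.448], [-1.0, 0.014, 0.009, 0.025], [0.01, 0.105, 0.994, 1.112], [0.0, 0.0, 0.0, 1.0]]
side 486.34601021366115 486.34601021366115 320.2142697588582 196.85598655011358 ['img', 'depth', 'fx', 'fy', 'cx', 'cy', 'cam_to_world']
[[0.986, 0.094, -0.138, 0.388], [-0.167, 0.543, -0.823, -0.838], [-0.002, 0.834, 0.551, 0.676], [0.0, 0.0, 0.0, 1.0]]
wrist 309.70691628693146 309.70691628693146 317.54467725388486 200.3640278313941 ['img', 'depth', 'fx', 'fy', 'cx', 'cy', 'mount']
[[-0.001, 0.959, 0.283, 0.083], [1.0, 0.0, 0.001, -0.001], [0.001, 0.283, -0.959, -0.18], [0.0, 0.0, 0.0, 1.0]]
```

View pics/top0.png

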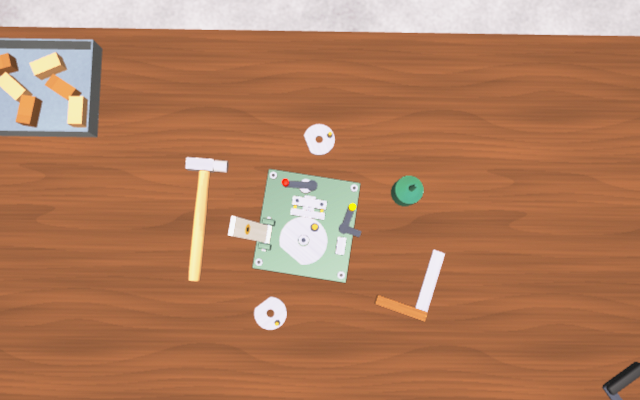

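View pics/side0.png

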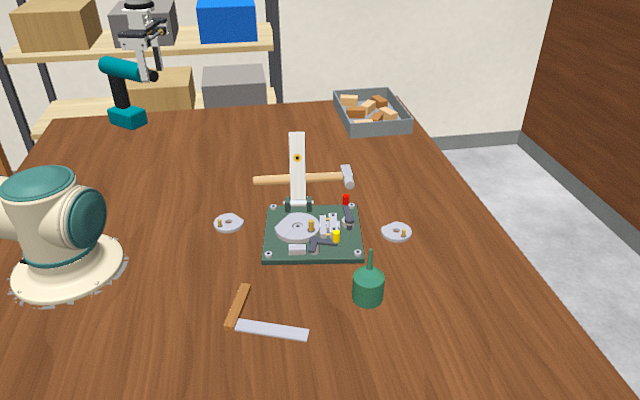

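```bash
cat > h.py <<'E'
import numpy as np,cv2
def proj(d,p):
    T=np.linalg.inv(d["cam_to_world"]);q=T[:3,:3]@np.array(p,float)+T[:3,3]
    return d["fx"]*q[0]/-q[2]+d["cx"], d["fy"]*q[1]/q[2]+d["cy"]
def ray(d,u,v):
    r=np.array([(u-d["cx"])/d["fx"],-(v-d["cy"])/d["fy"],-1]);T=d["cam_to_world"];return T[:3,3],T[:3,:3]@r
def onz(d,u,v,z):
    o,r=ray(d,u,v);return o+r*(z-o[2])/r[2]
def pix3d(d,u,v):
    o,r=ray(d,u,v);return o+r*d["depth"][int(v),int(u)]
E
python3 - <<'E'
from h import *
for n,(x0,y0,x1,y1),k in(("top",(220,155,370,290),5),("side",(200,120,420,275),3)):
    d=dict(np.load(n+"0.npz"));print(n,proj(d,[.143,.556,.205]))
    c=d["img"][y0:y1,x0:x1,::-1];cv2.imwrite(f"pics/{n}_c.png",cv2.resize(c,None,fx=k,fy=k,interpolation=cv2.INTER_CUBIC))
E
```

```text
top (np.float64(-16.320319498530978), np.float64(434.7507003235298))
side (np.float64(152.3980819735873), np.float64(75.86181479142964))
```

View pics/top_c.png

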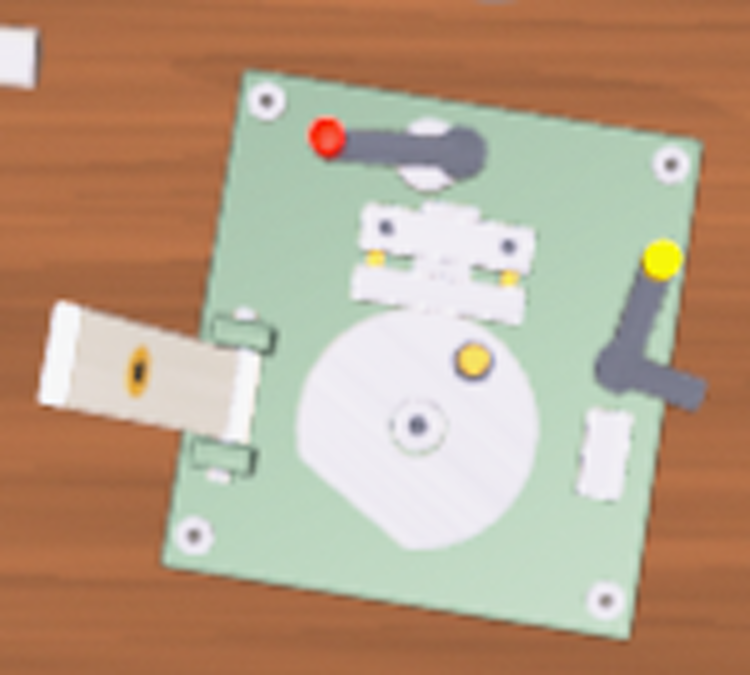

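View pics/side_c.png

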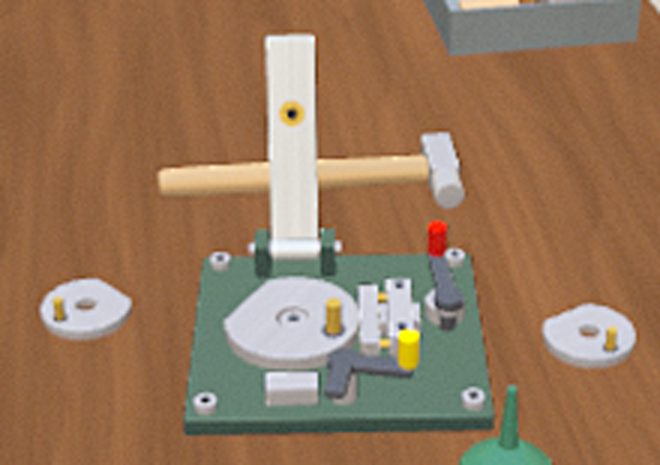

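```bash
cat > m.py <<'E'
from h import *
d=dict(np.load("top0.npz"));P=lambda x,y,z:onz(d,220+(x+.5)/5-.5,155+(y+.5)/5-.5,z)
b=[P(*q,.019)[:2] for q in((266,101),(671,164),(606,601),(194,536))]
sp=P(418,426,.028)[:2]
ex=(b[0]-b[3]+b[1]-b[2]);ey=b[0]-b[1]+b[3]-b[2]
print("sp",sp,"angx",np.degrees(np.arctan2(ex[1],ex[0])),"angy",np.degrees(np.arctan2(ey[1],ey[0]))-90, np.linalg.norm(ex)/2,np.linalg.norm(ey)/2)
th=np.arctan2(ex[1],ex[0])/2+(np.arctan2(ey[1],ey[0])-np.pi/2)/2
R=np.array([[np.cos(th),-np.sin(th)],[np.sin(th),np.cos(th)]])
J=lambda p:np.round(1000*R.T@(np.array(p)-sp),1)
print("th",th)
for n,q in dict(pin=(474,359,.053),red=(326,135,.070),yel=(662,258,.0755),lockpiv=(461,152,.044),latpiv=(617,369,.0495)).items(): print(n,P(*q)[:2],J(P(*q)[:2]))
for q in ((297,455),(400,547)): print("flat",J(P(*q,.027)[:2]))
for q in b:print("bolt",J(q))
print("depth z spigot disc pin",pix3d(d,303,240),pix3d(d,310,252),pix3d(d,314,226))
# leaf end from 3d
for q in((60,345),(70,355),(235,400),(140,371)):
    p=pix3d(d,220+q[0]/5,155+q[1]/5);print("leaf",J(p[:2]),p[2])
E
python3 m.py
```

```text
sp [0.48041419 0.02670229] angx -8.161956685996676 angy -8.144740983977854 0.18669718667589305 0.17477367792974022
th -0.1423027822341716
pin [0.50732838 0.00412143] [ 29.8 -18.5]
red [0.59661425 0.06566068] [109.5  55. ]
yel [ 0.5477571  -0.07067012] [ 80.5 -86.8]
lockpiv [0.59398259 0.01036299] [ 1.147e+02 -1.000e-01]
latpiv [ 0.5041976  -0.05475583] [ 35.1 -77.3]
flat [-19.7  48. ]
flat [-50.8  -0.4]
bolt [126.9  85.7]
bolt [127.  -89.2]
bolt [-59.8 -89.1]
bolt [-59.7  85.6]
depth z spigot disc pin [0.48018732 0.02712637 0.02141504] [0.45523997 0.0121545  0.02626983] [0.5079865  0.00500027 0.05563626]
leaf [  3.2 128.2] 0.1931486386381186
leaf [  0.2 123.9] 0.1943869822910098
leaf [-2.3 74.8] 0.04704504396177511
leaf [  0.4 105.2] 0.1360583091701838
```

```bash
cat > g.py <<'E'
from h import *
from scipy.spatial.transform import Rotation as Ro
from rig import bot,snapshot
O=np.array([.4804,.0267]);TH=-.1423
Rj=np.array([[np.cos(TH),-np.sin(TH)],[np.sin(TH),np.cos(TH)]])
W=lambda x,y:O+Rj@np.array([x,y])/1000
Ji=lambda p:1000*Rj.T@(np.array(p[:2])-O)
def Rdown(phi): # phi: world angle deg of tool y
    a=np.radians(phi);y=np.array([np.cos(a),np.sin(a),0]);z=np.array([0,0,-1.]);return np.c_[np.cross(y,z),y,z]
def st(pr=True):
    s=bot.observe();R=Ro.from_rotvec(s["tool_rot"]).as_matrix();p=np.array(s["tool_pos"])
    if pr: print("t",round(float(s["t"]),2),"jig",Ji(p).round(1),"z",round(p[2]*1000,1),"phi_jig",np.degrees(np.arctan2(R[1,1],R[0,1])-TH).round(1),"tilt",np.degrees(np.arccos(-R[2,2])).round(2),"F",np.round(s["force"],1),"w",round(float(s["gripper_width"]),4),"q",np.round(s["joint_pos"],2))
    return p,R
def rows(wps): # (jx,jy,z mm,phi_jig)
    p,R=st()
    for x,y,z,ph in wps:
        t=np.r_[W(x,y),z/1000];Rt=Rdown(ph+np.degrees(TH))
        print((R.T@(t-p)*1000).round(1).tolist(),Ro.from_matrix(R.T@Rt).as_rotvec().round(3).tolist())
E
python3 -c "
from g import *
rows([(30,-18,260,60),(30,-18,110,60)])"
```

```text
t 0.15 jig [-409.   476.6] z 204.8 phi_jig 83.7 tilt 0.07 F [-0.5  0.3  0.2] w 0.0941 q [ 1.2   0.28  1.51  0.    1.36 -0.12]
[-490.4, -443.7, -54.7] [-0.001, 0.0, 0.414]
[-490.5, -443.5, 95.3] [-0.001, 0.0, 0.414]
```

{"name": "jog_arm", "arguments": {"targets": [{"translation":[-20,-20,-55],"twist":[0,0,0.05],"fingers":0.7},{"translation":[-50,-45,-55],"twist":[0,0,0.1],"fingers":0.7},{"translation":[-490,-444,-55],"twist":[0,0,0.414],"fingers":0.7},{"translation":[-490,-444,-55],"twist":[0,0,0.414],"fingers":0.7},{"translation":[-490,-444,-55],"twist":[0,0,0.414],"fingers":0.7},{"translation":[-490,-444,-55],"twist":[0,0,0.414],"fingers":0.7},{"translation":[-490,-444,-55],"twist":[0,0,0.414],"fingers":0.7},{"translation":[-490,-444,-55],"twist":[0,0,0.414],"fingers":0.7},{"translation":[-490,-444,-55],"twist":[0,0,0.414],"fingers":0.7},{"translation":[-490,-444,-55],"twist":[0,0,0.414],"fingers":0.7}]}}

```text
t: 0.98
tool_pos: [0.3591, 0.2282, 0.2589]
tool_rot: [1.026, 2.969, 0.001]
force: [0.7, 1.4, 0.3]
gripper_width: 0.0309
```

```bash
python3 -c "
from g import *
rows([(30,-18,260,60)])"
```

```text
t 0.98 jig [-148.7  182.3] z 258.9 phi_jig 60.0 tilt 0.02 F [0.7 1.4 0.3] w 0.0309 q [ 0.4   0.02  1.69  0.    1.43 -0.5 ]
[-254.9, -84.2, -1.1] [0.0, 0.0, 0.0]
```

{"name": "jog_arm", "arguments": {"targets": [{"translation":[-255,-84,0],"twist":[0,0,0],"fingers":0.7},{"translation":[-255,-84,0],"twist":[0,0,0],"fingers":0.7},{"translation":[-255,-84,0],"twist":[0,0,0],"fingers":0.7},{"translation":[-255,-84,0],"twist":[0,0,0],"fingers":0.7},{"translation":[-255,-84,0],"twist":[0,0,0],"fingers":0.7},{"translation":[-255,-84,0],"twist":[0,0,0],"fingers":0.7},{"translation":[-255,-84,0],"twist":[0,0,0],"fingers":0.7},{"translation":[-255,-84,50],"twist":[0,0,0],"fingers":0.7},{"translation":[-255,-84,90],"twist":[0,0,0],"fingers":0.7},{"translation":[-255,-84,130],"twist":[0,0,0],"fingers":0.7}]}}

```text
t: 1.82
tool_pos: [0.5079, 0.0058, 0.1328]
tool_rot: [1.028, 2.966, 0.001]
force: [1.0, 0.3, -0.5]
gripper_width: 0.028
```

```bash
python3 -c "
from g import *
p,R=st();d=snapshot('wrist');cv2.imwrite('pics/w1.png',d['img'][:,:,::-1])
rows([(30,-18,40,60)])"
```

```text
t 1.82 jig [ 30.2 -16.8] z 132.8 phi_jig 59.9 tilt 0.12 F [ 1.   0.3 -0.5] w 0.028 q [-0.13  0.23  1.76  0.    1.15 -1.03]
t 1.87 jig [ 22.7 -16.8] z 124.4 phi_jig 59.9 tilt 0.92 F [-2.8  0.9 -3.8] w 0.0282 q [-0.13  0.24  1.78  0.    1.15 -1.03]
[-8.1, 3.3, 84.3] [-0.008, -0.014, -0.001]
```

View pics/w1.png

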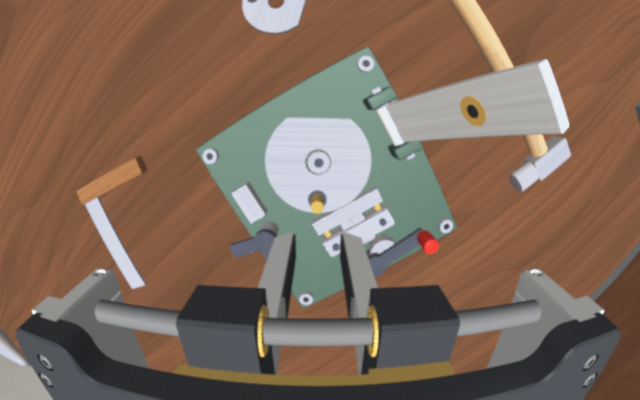

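{"name": "jog_arm", "arguments": {"targets": [{"translation":[0,0,10],"twist":[0,0,0],"fingers":0.7},{"translation":[0,0,20],"twist":[0,0,0],"fingers":0.7},{"translation":[0,0,30],"twist":[0,0,0],"fingers":0.7},{"translation":[0,0,40],"twist":[0,0,0],"fingers":0.7},{"translation":[0,0,50],"twist":[0,0,0],"fingers":0.7},{"translation":[0,0,58],"twist":[0,0,0],"fingers":0.7},{"translation":[0,0,60],"twist":[0,0,0],"fingers":0.7},{"translation":[0,0,60],"twist":[0,0,0],"fingers":0.7},{"translation":[0,0,60],"twist":[0,0,0],"fingers":0.7},{"translation":[0,0,60],"twist":[0,0,0],"fingers":0.7}]}}

```text
t: 2.7
tool_pos: [0.5078, 0.0065, 0.0744]
tool_rot: [1.026, 2.968, 0.001]
force: [-0.1, 0.0, -0.6]
gripper_width: 0.0285
```

```bash
python3 -c "
from g import *
p,R=st();d=snapshot('wrist');cv2.imwrite('pics/w2.png',d['img'][:,:,::-1])
rows([(30,-18,40,60)])"
```

```text
t 2.7 jig [ 30.  -16.1] z 74.4 phi_jig 60.0 tilt 0.06 F [-0.1  0.  -0.6] w 0.0285 q [-0.12  0.29  1.85  0.    1.01 -1.03]
t 2.75 jig [ 30.  -16.1] z 74.4 phi_jig 60.0 tilt 0.07 F [-0.5  0.3  0.5] w 0.0281 q [-0.12  0.29  1.85  0.    1.01 -1.03]
[-0.9, -1.7, 34.4] [0.001, 0.001, 0.0]
```

View pics/w2.png

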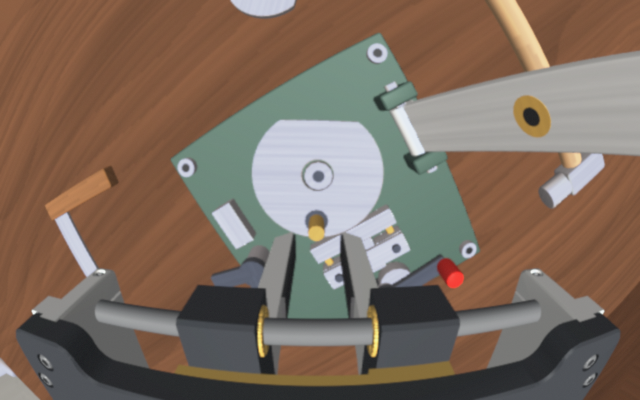

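{"name": "jog_arm", "arguments": {"targets": [{"translation":[0,-2,6],"twist":[0,0,0],"fingers":0.7},{"translation":[-1,-2,12],"twist":[0,0,0],"fingers":0.7},{"translation":[-1,-2,18],"twist":[0,0,0],"fingers":0.7},{"translation":[-1,-2,24],"twist":[0,0,0],"fingers":0.7},{"translation":[-1,-2,30],"twist":[0,0,0],"fingers":0.7},{"translation":[-1,-2,35],"twist":[0,0,0],"fingers":0.7},{"translation":[-1,-2,35],"twist":[0,0,0],"fingers":0.7},{"translation":[-1,-2,35],"twist":[0,0,0],"fingers":0.7},{"translation":[-1,-2,35],"twist":[0,0,0],"fingers":0.7},{"translation":[-1,-2,35],"twist":[0,0,0],"fingers":0.7}]}}

```text
t: 3.58
tool_pos: [0.5072, 0.0043, 0.0392]
tool_rot: [1.026, 2.969, 0.0]
force: [-0.1, -0.5, -0.7]
gripper_width: 0.0282
```

```bash
python3 -c "
from g import *
w=[]
for k in range(1,11):
    a=-32-5*k;r=36;x,y=r*np.cos(np.radians(a)),r*np.sin(np.radians(a));w.append((x,y,40,a+90))
rows(w)"
```

```text
t 3.58 jig [ 29.7 -18.3] z 39.2 phi_jig 60.0 tilt 0.04 F [-0.1 -0.5 -0.7] w 0.0282 q [-0.13  0.33  1.89  0.    0.92 -1.03]
[-0.8, -3.4, -0.8] [0.0, 0.001, 0.122]
[-0.3, -6.5, -0.8] [0.0, 0.0, 0.21]
[0.5, -9.5, -0.8] [0.0, 0.0, 0.297]
[1.5, -12.5, -0.8] [0.001, 0.0, 0.384]
[2.8, -15.3, -0.8] [0.001, 0.0, 0.471]
[4.4, -18.1, -0.8] [0.001, 0.0, 0.559]
[6.1, -20.6, -0.8] [0.001, 0.0, 0.646]
[8.1, -23.1, -0.8] [0.001, 0.0, 0.733]
[10.3, -25.3, -0.8] [0.001, 0.0, 0.82]
[12.7, -27.3, -0.8] [0.001, 0.0, 0.908]
```

{"name": "jog_arm", "arguments": {"targets": [{"translation":[-0.8,-3.4,-0.8],"twist":[0,0,0.122],"fingers":0.7},{"translation":[-0.3,-6.5,-0.8],"twist":[0,0,0.21],"fingers":0.7},{"translation":[0.5,-9.5,-0.8],"twist":[0,0,0.297],"fingers":0.7},{"translation":[1.5,-12.5,-0.8],"twist":[0,0,0.384],"fingers":0.7},{"translation":[2.8,-15.3,-0.8],"twist":[0,0,0.471],"fingers":0.7},{"translation":[4.4,-18.1,-0.8],"twist":[0,0,0.559],"fingers":0.7},{"translation":[6.1,-20.6,-0.8],"twist":[0,0,0.646],"fingers":0.7},{"translation":[8.1,-23.1,-0.8],"twist":[0,0,0.733],"fingers":0.7},{"translation":[10.3,-25.3,-0.8],"twist":[0,0,0.82],"fingers":0.7},{"translation":[12.7,-27.3,-0.8],"twist":[0,0,0.908],"fingers":0.7}]}}

```text
t: 4.42
tool_pos: [0.4822, -0.0093, 0.0405]
tool_rot: [2.227, 2.21, 0.005]
force: [2.7, 0.2, -1.0]
gripper_width: 0.0283
```

```bash
python3 -c "
from g import *
p,R=st();d=snapshot('wrist');cv2.imwrite('pics/w3.png',d['img'][:,:,::-1])
w=[]
for k in range(1,11):
    a=-82-5.5*k;r=36;x,y=r*np.cos(np.radians(a)),r*np.sin(np.radians(a));w.append((x,y,40,a+90))
rows(w)"
```

```text
t 4.42 jig [  6.9 -35.4] z 40.5 phi_jig 7.7 tilt 0.28 F [ 2.7  0.2 -1. ] w 0.0283 q [-0.16  0.29  1.95  0.    0.9  -0.16]
t 4.47 jig [  6.1 -35.6] z 40.5 phi_jig 7.6 tilt 0.22 F [ 1.5 -0.7  1.3] w 0.028 q [-0.16  0.29  1.95  0.    0.9  -0.15]
[0.3, -4.5, 0.5] [0.004, 0.0, 0.089]
[0.7, -8.0, 0.5] [0.004, -0.0, 0.185]
[1.5, -11.3, 0.5] [0.004, -0.0, 0.281]
[2.7, -14.6, 0.5] [0.004, -0.0, 0.376]
[4.1, -17.7, 0.4] [0.004, -0.001, 0.472]
[5.8, -20.7, 0.4] [0.004, -0.001, 0.568]
[7.8, -23.5, 0.4] [0.004, -0.001, 0.664]
[10.0, -26.2, 0.4] [0.004, -0.001, 0.76]
[12.5, -28.5, 0.4] [0.004, -0.001, 0.856]
[15.3, -30.7, 0.4] [0.004, -0.002, 0.952]
```

View pics/w3.png

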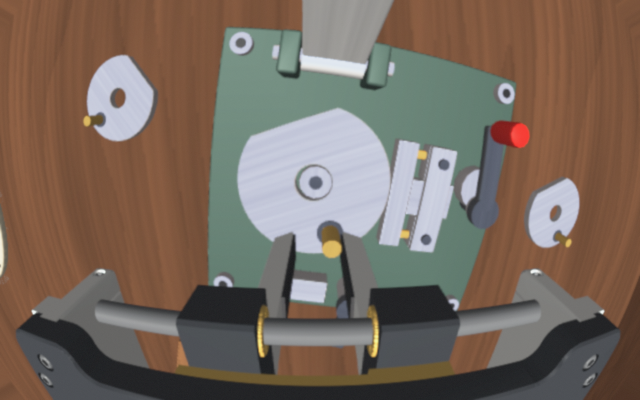

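{"name": "jog_arm", "arguments": {"targets": [{"translation":[0.3,-4,0],"twist":[0,0,0.089],"fingers":0.7},{"translation":[0.7,-7.5,0],"twist":[0,0,0.185],"fingers":0.7},{"translation":[1.5,-11,0],"twist":[0,0,0.281],"fingers":0.7},{"translation":[2.7,-14.3,0],"twist":[0,0,0.376],"fingers":0.7},{"translation":[4.1,-17.5,0],"twist":[0,0,0.472],"fingers":0.7},{"translation":[5.8,-20.5,0],"twist":[0,0,0.568],"fingers":0.7},{"translation":[7.8,-23.3,0],"twist":[0,0,0.664],"fingers":0.7},{"translation":[10,-26,0],"twist":[0,0,0.76],"fingers":0.7},{"translation":[12.5,-28.5,0],"twist":[0,0,0.856],"fingers":0.7},{"translation":[15.3,-30.7,0],"twist":[0,0,0.952],"fingers":0.7}]}}

```text
t: 5.3
tool_pos: [0.4511, 0.0049, 0.0406]
tool_rot: [2.991, 0.948, 0.004]
force: [0.4, -3.0, 1.8]
gripper_width: 0.0283
```

```bash
python3 -c "
from g import *
p,R=st();d=snapshot('wrist');cv2.imwrite('pics/w4.png',d['img'][:,:,::-1])
w=[]
for k in range(1,11):
    a=-137-5*k;r=36;x,y=r*np.cos(np.radians(a)),r*np.sin(np.radians(a));w.append((x,y,40,a+90))
rows(w)"
```

```text
t 5.3 jig [-25.9 -25.7] z 40.6 phi_jig -46.7 tilt 0.25 F [ 0.4 -3.   1.8] w 0.0283 q [-0.14  0.25  2.01 -0.    0.87  0.82]
t 5.35 jig [-26.9 -25.2] z 40.4 phi_jig -46.9 tilt 0.16 F [ 0.5 -2.6  1.2] w 0.0283 q [-0.14  0.25  2.01 -0.    0.88  0.82]
[1.0, -3.2, 0.4] [0.003, -0.001, 0.09]
[1.4, -6.3, 0.4] [0.003, -0.001, 0.177]
[2.1, -9.4, 0.4] [0.002, -0.001, 0.264]
[3.1, -12.3, 0.4] [0.002, -0.001, 0.352]
[4.3, -15.2, 0.4] [0.002, -0.002, 0.439]
[5.7, -18.0, 0.4] [0.002, -0.002, 0.526]
[7.4, -20.7, 0.4] [0.002, -0.002, 0.613]
[9.3, -23.2, 0.4] [0.002, -0.002, 0.701]
[11.5, -25.5, 0.4] [0.002, -0.002, 0.788]
[13.8, -27.6, 0.4] [0.002, -0.002, 0.875]
```

View pics/w4.png

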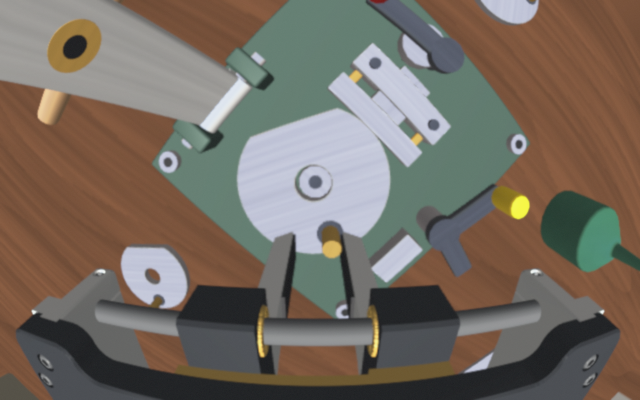

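{"name": "jog_arm", "arguments": {"targets": [{"translation":[1,-3.2,0],"twist":[0,0,0.09],"fingers":0.7},{"translation":[1.4,-6.3,0],"twist":[0,0,0.177],"fingers":0.7},{"translation":[2.1,-9.4,0],"twist":[0,0,0.264],"fingers":0.7},{"translation":[3.1,-12.3,0],"twist":[0,0,0.352],"fingers":0.7},{"translation":[4.3,-15.2,0],"twist":[0,0,0.439],"fingers":0.7},{"translation":[5.7,-18,0],"twist":[0,0,0.526],"fingers":0.7},{"translation":[7.4,-20.7,0],"twist":[0,0,0.613],"fingers":0.7},{"translation":[9.3,-23.2,0],"twist":[0,0,0.701],"fingers":0.7},{"translation":[11.5,-25.5,0],"twist":[0,0,0.788],"fingers":0.7},{"translation":[13.8,-27.6,0],"twist":[0,0,0.875],"fingers":0.7}]}}

```text
t: 6.18
tool_pos: [0.4445, 0.0369, 0.0399]
tool_rot: [-3.115, 0.407, 0.001]
force: [-0.9, 0.7, 0.1]
gripper_width: 0.0283
```

```bash
python3 -c "
from g import *
p,R=st();d=snapshot('wrist');cv2.imwrite('pics/w5.png',d['img'][:,:,::-1])
st()"
```

```text
t 6.18 jig [-37.   5.] z 39.9 phi_jig -96.7 tilt 0.03 F [-0.9  0.7  0.1] w 0.0283 q [-0.07  0.25  2.02  0.    0.87  1.76]
t 6.23 jig [-36.9   5.4] z 39.9 phi_jig -96.9 tilt 0.04 F [-1.3 -0.1 -0.3] w 0.0284 q [-0.07  0.25  2.02  0.    0.87  1.76]
```

View pics/w5.png

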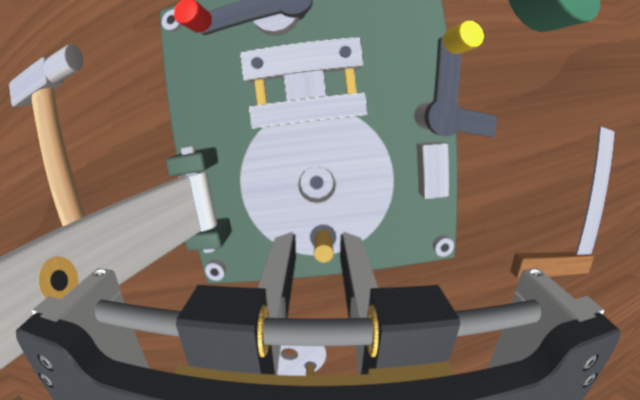

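```bash
python3 -c "
from g import *
rows([(-37,4,125,-97),(110,55,125,5)])"
```

```text
t 6.23 jig [-36.9   5.4] z 39.9 phi_jig -96.9 tilt 0.04 F [-1.3 -0.1 -0.3] w 0.0284 q [-0.07  0.25  2.02  0.    0.87  1.76]
[0.0, 1.4, -85.1] [-0.001, 0.0, 0.002]
[139.8, -66.9, -85.1] [-0.001, -0.0, -1.779]
```

{"name": "jog_arm", "arguments": {"targets": [{"translation":[0,0,-15],"twist":[0,0,0],"fingers":0.7},{"translation":[0,0,-40],"twist":[0,0,0],"fingers":0.7},{"translation":[0,0,-75],"twist":[0,0,0],"fingers":0.7},{"translation":[10,-5,-90],"twist":[0,0,-0.12],"fingers":0.7},{"translation":[30,-15,-90],"twist":[0,0,-0.24],"fingers":0.7},{"translation":[60,-29,-90],"twist":[0,0,-0.36],"fingers":0.7},{"translation":[90,-44,-90],"twist":[0,0,-0.48],"fingers":0.7},{"translation":[120,-59,-90],"twist":[0,0,-0.6],"fingers":0.7},{"translation":[135,-65,-90],"twist":[0,0,-0.72],"fingers":0.7},{"translation":[140,-67,-90],"twist":[0,0,-0.84],"fingers":0.7}]}}

```text
t: 7.07
tool_pos: [0.6004, 0.0659, 0.1293]
tool_rot: [3.005, 0.916, 0.003]
force: [-0.5, 1.1, 0.8]
gripper_width: 0.0282
```

```bash
python3 -c "
from g import *
rows([(110,55,125,5)])
d=snapshot('top');cv2.imwrite('pics/t2.png',d['img'][:,:,::-1])"
```

```text
t 7.07 jig [113.2  55.8] z 129.3 phi_jig -47.9 tilt 0.1 F [-0.5  1.1  0.8] w 0.0282 q [-0.01  0.37  1.56  0.    1.21  0.97]
[-3.0, -1.5, 4.3] [0.001, -0.001, -0.924]
```

View pics/t2.png

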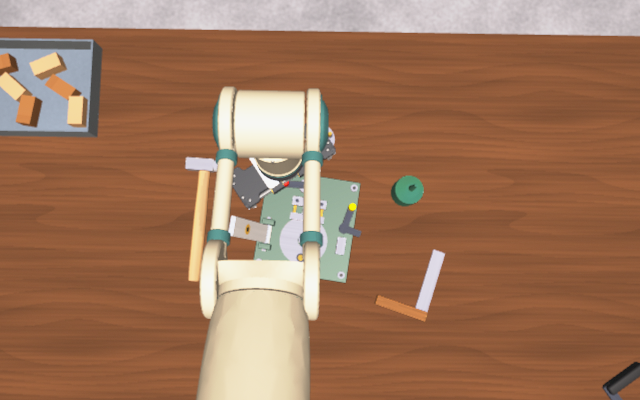

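{"name": "jog_arm", "arguments": {"targets": [{"translation":[-3,-1.5,0],"twist":[0,0,-0.12],"fingers":0.7},{"translation":[-3,-1.5,0],"twist":[0,0,-0.24],"fingers":0.7},{"translation":[-3,-1.5,0],"twist":[0,0,-0.36],"fingers":0.7},{"translation":[-3,-1.5,0],"twist":[0,0,-0.48],"fingers":0.7},{"translation":[-3,-1.5,5],"twist":[0,0,-0.6],"fingers":0.7},{"translation":[-3,-1.5,15],"twist":[0,0,-0.72],"fingers":0.7},{"translation":[-3,-1.5,25],"twist":[0,0,-0.84],"fingers":0.7},{"translation":[-3,-1.5,35],"twist":[0,0,-0.92],"fingers":0.7},{"translation":[-3,-1.5,40],"twist":[0,0,-0.92],"fingers":0.7},{"translation":[-3,-1.5,40],"twist":[0,0,-0.92],"fingers":0.7}]}}

```text
t: 7.95
tool_pos: [0.5923, 0.065, 0.0886]
tool_rot: [-2.298, -2.139, 0.004]
force: [1.2, -0.2, -0.6]
gripper_width: 0.0283
```

```bash
python3 -c "
from g import *
p,R=st();d=snapshot('wrist');cv2.imwrite('pics/w6.png',d['img'][:,:,::-1])
rows([(110,55,52,5)])"
```

```text
t 7.95 jig [105.3  53.8] z 88.6 phi_jig 4.1 tilt 0.18 F [ 1.2 -0.2 -0.6] w 0.0283 q [-0.01  0.39  1.63  0.    1.12  0.06]
t 8.0 jig [106.   53.9] z 89.3 phi_jig 4.1 tilt 0.09 F [-0.5  0.  -0.6] w 0.0283 q [-0.01  0.39  1.63  0.    1.12  0.06]
[0.8, 4.1, 37.3] [-0.002, -0.0, -0.016]
```

View pics/w6.png

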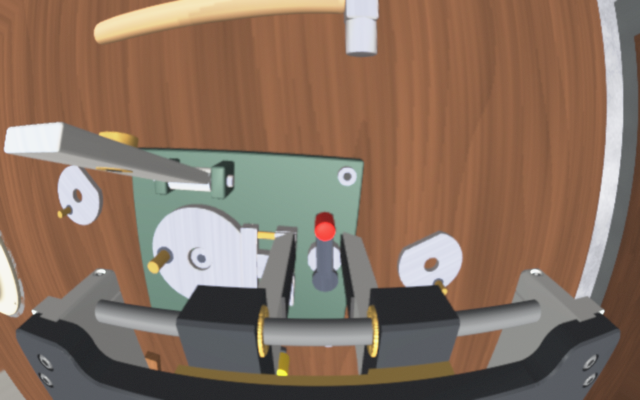

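{"name": "jog_arm", "arguments": {"targets": [{"translation":[1,4,0],"twist":[0,0,0],"fingers":0.7},{"translation":[1,4,6],"twist":[0,0,0],"fingers":0.7},{"translation":[1,4,12],"twist":[0,0,0],"fingers":0.7},{"translation":[1,4,18],"twist":[0,0,0],"fingers":0.7},{"translation":[1,4,24],"twist":[0,0,0],"fingers":0.7},{"translation":[1,4,30],"twist":[0,0,0],"fingers":0.7},{"translation":[1,4,36],"twist":[0,0,0],"fingers":0.7},{"translation":[1,4,38],"twist":[0,0,0],"fingers":0.7},{"translation":[1,4,38],"twist":[0,0,0],"fingers":0.7},{"translation":[1,4,38],"twist":[0,0,0],"fingers":0.7}]}}

```text
t: 8.83
tool_pos: [0.5979, 0.0658, 0.0516]
tool_rot: [-2.298, -2.142, 0.0]
force: [0.0, 0.3, 0.2]
gripper_width: 0.028
```

```bash
python3 -c "
from g import *
w=[]
for k in range(1,11):
    a=95+5*k;r=55;x,y=114.5+r*np.cos(np.radians(a)),r*np.sin(np.radians(a));w.append((x,y,51,a-90))
rows(w)"
```

```text
t 8.83 jig [110.8  55.4] z 51.6 phi_jig 4.1 tilt 0.01 F [0.  0.3 0.2] w 0.028 q [-0.01  0.44  1.67  0.    1.04  0.06]
[-0.8, -5.9, 0.6] [-0.0, -0.0, -0.102]
[-1.5, -10.7, 0.6] [-0.0, -0.0, -0.19]
[-2.6, -15.3, 0.6] [-0.0, -0.0, -0.277]
[-4.1, -19.9, 0.6] [-0.0, -0.0, -0.364]
[-6.0, -24.3, 0.6] [-0.0, -0.0, -0.451]
[-8.3, -28.5, 0.6] [-0.0, -0.0, -0.539]
[-11.0, -32.5, 0.6] [-0.0, -0.0, -0.626]
[-13.9, -36.3, 0.6] [-0.0, -0.0, -0.713]
[-17.2, -39.8, 0.6] [-0.0, -0.0, -0.8]
[-20.8, -43.0, 0.6] [-0.0, -0.0, -0.888]
```

{"name": "jog_arm", "arguments": {"targets": [{"translation":[-0.8,-5.9,0],"twist":[0,0,-0.102],"fingers":0.7},{"translation":[-1.5,-10.7,0],"twist":[0,0,-0.19],"fingers":0.7},{"translation":[-2.6,-15.3,0],"twist":[0,0,-0.277],"fingers":0.7},{"translation":[-4.1,-19.9,0],"twist":[0,0,-0.364],"fingers":0.7},{"translation":[-6,-24.3,0],"twist":[0,0,-0.451],"fingers":0.7},{"translation":[-8.3,-28.5,0],"twist":[0,0,-0.539],"fingers":0.7},{"translation":[-11,-32.5,0],"twist":[0,0,-0.626],"fingers":0.7},{"translation":[-13.9,-36.3,0],"twist":[0,0,-0.713],"fingers":0.7},{"translation":[-17.2,-39.8,0],"twist":[0,0,-0.8],"fingers":0.7},{"translation":[-20.8,-43,0],"twist":[0,0,-0.888],"fingers":0.7}]}}

```text
t: 9.67
tool_pos: [0.5548, 0.0483, 0.0524]
tool_rot: [1.148, 2.922, 0.003]
force: [0.9, 2.5, -1.8]
gripper_width: 0.0278
```

```bash
python3 -c "
from g import *
p,R=st();d=snapshot('wrist');cv2.imwrite('pics/w7.png',d['img'][:,:,::-1])
w=[]
for k in range(1,11):
    a=145+5*k;a=min(a,187);r=55;x,y=114.5+r*np.cos(np.radians(a)),r*np.sin(np.radians(a));w.append((x,y,51,a-90))
rows(w)"
```

```text
t 9.67 jig [70.5 32. ] z 52.4 phi_jig 55.3 tilt 0.18 F [ 0.9  2.5 -1.8] w 0.0278 q [-0.04  0.38  1.77  0.    0.99 -0.86]
t 9.72 jig [69.6 31.2] z 52.4 phi_jig 55.4 tilt 0.09 F [ 0.   0.2 -0.5] w 0.0281 q [-0.04  0.37  1.77  0.    0.99 -0.86]
[0.2, -4.6, 1.3] [0.001, 0.001, -0.08]
[-0.4, -9.3, 1.3] [0.001, 0.001, -0.167]
[-1.4, -14.0, 1.3] [0.001, 0.001, -0.255]
[-2.8, -18.6, 1.3] [0.001, 0.001, -0.342]
[-4.6, -23.1, 1.3] [0.001, 0.001, -0.429]
[-6.8, -27.3, 1.3] [0.001, 0.001, -0.516]
[-9.4, -31.4, 1.3] [0.001, 0.002, -0.604]
[-12.3, -35.2, 1.3] [0.001, 0.002, -0.691]
[-13.5, -36.7, 1.3] [0.001, 0.002, -0.726]
[-13.5, -36.7, 1.3] [0.001, 0.002, -0.726]
```

View pics/w7.png

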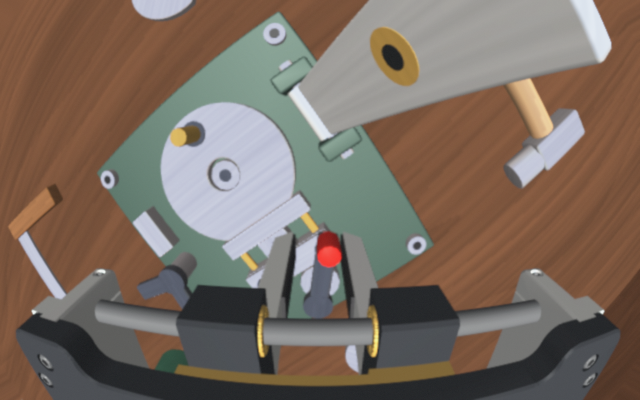

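{"name": "jog_arm", "arguments": {"targets": [{"translation":[0.2,-4.6,0],"twist":[0,0,-0.08],"fingers":0.7},{"translation":[-0.4,-9.3,0],"twist":[0,0,-0.167],"fingers":0.7},{"translation":[-1.4,-14,0],"twist":[0,0,-0.255],"fingers":0.7},{"translation":[-2.8,-18.6,0],"twist":[0,0,-0.342],"fingers":0.7},{"translation":[-4.6,-23.1,0],"twist":[0,0,-0.429],"fingers":0.7},{"translation":[-6.8,-27.3,0],"twist":[0,0,-0.516],"fingers":0.7},{"translation":[-9.4,-31.4,0],"twist":[0,0,-0.604],"fingers":0.7},{"translation":[-12.3,-35.2,0],"twist":[0,0,-0.691],"fingers":0.7},{"translation":[-13.5,-36.7,0],"twist":[0,0,-0.726],"fingers":0.7},{"translation":[-13.5,-36.7,0],"twist":[0,0,-0.726],"fingers":0.7}]}}

```text
t: 10.55
tool_pos: [0.5391, 0.0118, 0.0523]
tool_rot: [0.045, 3.14, 0.0]
force: [-0.3, -0.0, -1.1]
gripper_width: 0.0283
```

```bash
python3 -c "
from g import *
p,R=st();d=snapshot('wrist');cv2.imwrite('pics/w8.png',d['img'][:,:,::-1]);st()"
```

```text
t 10.55 jig [60.2 -6.4] z 52.3 phi_jig 96.5 tilt 0.09 F [-0.3 -0.  -1.1] w 0.0283 q [-0.11  0.35  1.81  0.    0.98 -1.65]
t 10.6 jig [59.8 -6.3] z 52.1 phi_jig 96.5 tilt 0.05 F [-0.3 -0.1  0. ] w 0.0281 q [-0.11  0.35  1.81  0.    0.98 -1.65]
```

View pics/w8.png

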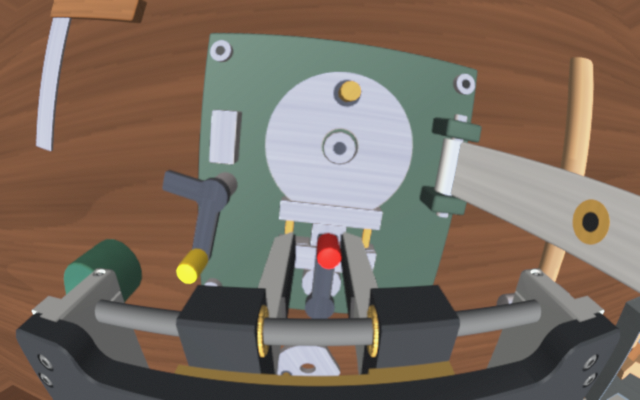

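{"name": "jog_arm", "arguments": {"targets": [{"translation":[0,-1,0],"twist":[0,0,0],"fingers":0.7},{"translation":[0,-2,0],"twist":[0,0,0],"fingers":0.7},{"translation":[0,-2.5,0],"twist":[0,0,0],"fingers":0.7},{"translation":[0,-3,0],"twist":[0,0,0],"fingers":0.7},{"translation":[0,-3.5,0],"twist":[0,0,0],"fingers":0.7},{"translation":[0,-3.5,0],"twist":[0,0,0],"fingers":0.7},{"translation":[0,-3.5,0],"twist":[0,0,0],"fingers":0.7},{"translation":[0,-3.5,0],"twist":[0,0,0],"fingers":0.7},{"translation":[0,-3.5,0],"twist":[0,0,0],"fingers":0.7},{"translation":[0,-3.5,0],"twist":[0,0,0],"fingers":0.7}]}}

```text
t: 11.43
tool_pos: [0.5384, 0.0109, 0.0519]
tool_rot: [0.045, 3.141, 0.006]
force: [0.7, 7.5, 2.1]
gripper_width: 0.0286
```

```bash
python3 -c "
from g import *
st()
rows([(59.5,-7,140,96.5)])"
```

```text
t 11.43 jig [59.6 -7.4] z 51.9 phi_jig 96.5 tilt 0.23 F [0.7 7.5 2.1] w 0.0286 q [-0.11  0.35  1.81  0.    0.98 -1.66]
t 11.43 jig [59.6 -7.4] z 51.9 phi_jig 96.5 tilt 0.23 F [0.7 7.5 2.1] w 0.0286 q [-0.11  0.35  1.81  0.    0.98 -1.66]
[0.0, 0.7, -88.1] [0.004, 0.0, 0.0]
```

```bash
python3 -c "
from g import *
rows([(59.5,-5,165,96.5),(65,165,168,0),(0,165,168,0)])"
```

```text
t 11.43 jig [59.6 -7.4] z 51.9 phi_jig 96.5 tilt 0.23 F [0.7 7.5 2.1] w 0.0286 q [-0.11  0.35  1.81  0.    0.98 -1.66]
[-0.2, 2.8, -113.1] [0.004, 0.0, 0.0]
[-24.9, 171.1, -115.4] [0.003, -0.003, 1.684]
[39.6, 178.5, -115.4] [0.003, -0.003, 1.684]
```

{"name": "jog_arm", "arguments": {"targets": [{"translation":[0,4,0],"twist":[0,0,0],"fingers":0.7},{"translation":[0,5,-15],"twist":[0,0,0],"fingers":0.7},{"translation":[0,5,-50],"twist":[0,0,0],"fingers":0.7},{"translation":[0,5,-90],"twist":[0,0,0.1],"fingers":1},{"translation":[-5,15,-115],"twist":[0,0,0.22],"fingers":1},{"translation":[-10,40,-115],"twist":[0,0,0.34],"fingers":1},{"translation":[-15,70,-115],"twist":[0,0,0.46],"fingers":1},{"translation":[-20,100,-115],"twist":[0,0,0.58],"fingers":1},{"translation":[-25,130,-115],"twist":[0,0,0.7],"fingers":1},{"translation":[-25,155,-115],"twist":[0,0,0.82],"fingers":1}]}}

```text
t: 12.27
tool_pos: [0.5683, 0.1641, 0.1666]
tool_rot: [1.299, 2.859, -0.001]
force: [-0.6, -1.1, -0.9]
gripper_width: 0.0005
```

```bash
python3 -c "
from g import *
d=snapshot('side');cv2.imwrite('pics/s3.png',d['img'][:,:,::-1])
rows([(65,165,168,0),(0,165,168,0)])"
```

```text
t 12.32 jig [ 66.5 152.8] z 166.5 phi_jig 49.1 tilt 0.21 F [ 1.1  2.9 -0.8] w 0.0006 q [ 0.17  0.32  1.53  0.    1.28 -0.55]
[9.1, 8.2, -1.5] [0.002, -0.003, 0.857]
[58.2, -34.3, -1.5] [0.002, -0.003, 0.857]
```

View pics/s3.png

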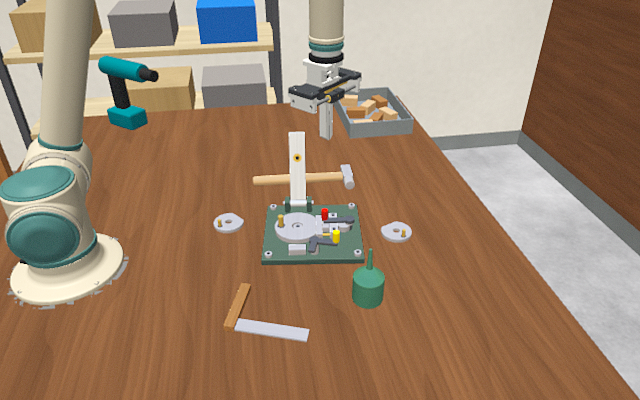

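Red knob now lies over the bar at (325,214); leaf still up. Now go behind the leaf.

{"name": "jog_arm", "arguments": {"targets": [{"translation":[9,8,0],"twist":[0,0,0.12],"fingers":1},{"translation":[9,8,0],"twist":[0,0,0.24],"fingers":1},{"translation":[18,0,0],"twist":[0,0,0.36],"fingers":1},{"translation":[30,-9,0],"twist":[0,0,0.48],"fingers":1},{"translation":[42,-19,0],"twist":[0,0,0.6],"fingers":1},{"translation":[52,-29,0],"twist":[0,0,0.72],"fingers":1},{"translation":[58,-34,0],"twist":[0,0,0.84],"fingers":1},{"translation":[58,-34,0],"twist":[0,0,0.857],"fingers":1},{"translation":[58,-34,0],"twist":[0,0,0.857],"fingers":1},{"translation":[58,-34,0],"twist":[0,0,0.857],"fingers":1}]}}

```text
t: 13.15
tool_pos: [0.5043, 0.1834, 0.1668]
tool_rot: [2.361, 2.071, 0.001]
force: [0.0, 0.4, -0.4]
gripper_width: 0.0006
```

```bash
python3 -c "
from g import *
d=snapshot('wrist');cv2.imwrite('pics/w9.png',d['img'][:,:,::-1])
rows([(0,130,168,0),(0,50,168,0)])"
```

```text
t 13.2 jig [  1.5 158.6] z 166.7 phi_jig 0.6 tilt 0.05 F [ 0.1 -0.2 -0.6] w 0.0006 q [ 0.22  0.24  1.65 -0.    1.25  0.35]
[-28.6, -1.8, -1.3] [0.001, 0.0, 0.011]
[-108.6, -2.7, -1.2] [0.001, 0.0, 0.011]
```

View pics/w9.png

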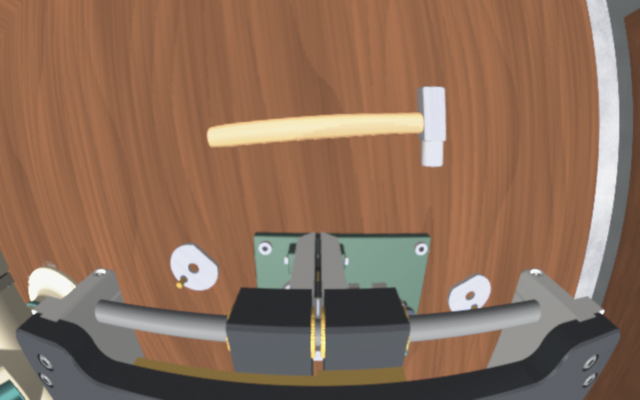

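{"name": "jog_arm", "arguments": {"targets": [{"translation":[-12,-2,0],"twist":[0,0,0.01],"fingers":1},{"translation":[-20,-2,0],"twist":[0,0,0.01],"fingers":1},{"translation":[-28,-2,0],"twist":[0,0,0.01],"fingers":1},{"translation":[-36,-2,0],"twist":[0,0,0.01],"fingers":1},{"translation":[-44,-2,0],"twist":[0,0,0.01],"fingers":1},{"translation":[-52,-2,0],"twist":[0,0,0.01],"fingers":1},{"translation":[-60,-2,0],"twist":[0,0,0.01],"fingers":1},{"translation":[-68,-2,0],"twist":[0,0,0.01],"fingers":1},{"translation":[-76,-2,0],"twist":[0,0,0.01],"fingers":1},{"translation":[-84,-2,0],"twist":[0,0,0.01],"fingers":1}]}}

```text
t: 14.03
tool_pos: [0.4901, 0.1, 0.1666]
tool_rot: [-2.374, -2.057, 0.0]
force: [0.7, 0.1, 0.2]
gripper_width: 0.0006
```

```bash
python3 -c "
from g import *
d=snapshot('side');cv2.imwrite('pics/s4.png',d['img'][:300,150:500,::-1])
rows([(0,0,160,0)])"
```

```text
t 14.08 jig [-0.8 72.5] z 166.6 phi_jig -0.1 tilt 0.1 F [-0.4 -1.2  0.6] w 0.0 q [ 0.06  0.19  1.72 -0.    1.23  0.2 ]
[-72.5, 0.9, 6.7] [-0.0, 0.002, -0.001]
```

View pics/s4.png

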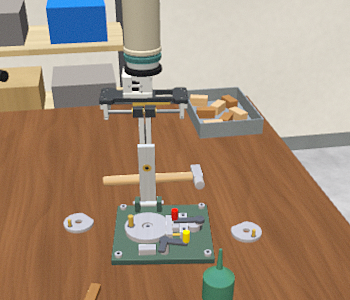

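{"name": "jog_arm", "arguments": {"targets": [{"translation":[-8,0,0],"twist":[0,0,0],"fingers":1},{"translation":[-16,0,2],"twist":[0,0,0],"fingers":1},{"translation":[-24,0,4],"twist":[0,0,0],"fingers":1},{"translation":[-32,0,6],"twist":[0,0,0],"fingers":1},{"translation":[-40,0,9],"twist":[0,0,0],"fingers":1},{"translation":[-48,0,12],"twist":[0,0,0],"fingers":1},{"translation":[-56,0,16],"twist":[0,0,0],"fingers":1},{"translation":[-64,0,20],"twist":[0,0,0],"fingers":1},{"translation":[-72,0,25],"twist":[0,0,0],"fingers":1},{"translation":[-80,0,30],"twist":[0,0,0],"fingers":1}]}}

```text
t: 14.92
tool_pos: [0.4788, 0.0207, 0.1362]
tool_rot: [-2.374, -2.057, 0.0]
force: [-0.1, -0.5, -1.2]
gripper_width: 0.0007
```

```bash
python3 -c "
from g import *
d=snapshot('side');cv2.imwrite('pics/s5.png',d['img'][:300,150:500,::-1])
rows([(0,30,160,0)])"
```

```text
t 14.97 jig [-1.5 -7.5] z 135.2 phi_jig -0.1 tilt 0.16 F [-0.7 -0.6 -0.6] w 0.0005 q [-0.1   0.19  1.81 -0.    1.14  0.04]
[37.4, 1.4, -24.8] [-0.002, 0.002, -0.001]
```

View pics/s5.png

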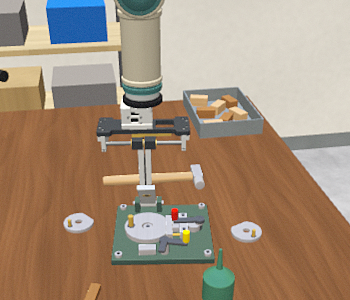

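```bash
python3 -c "
from g import *
d=dict(np.load('top0.npz'));p=onz(d,408,190,.07);print('can',Ji(p))
rows([(81,-87,130,78)])"
```

```text
can [ 131.52415751 -195.01472675]
t 14.97 jig [-1.5 -7.5] z 135.2 phi_jig -0.1 tilt 0.16 F [-0.7 -0.6 -0.6] w 0.0005 q [-0.1   0.19  1.81 -0.    1.14  0.04]
[-79.4, 82.6, 5.2] [-0.003, -0.0, -1.363]
```

{"name": "jog_arm", "arguments": {"targets": [{"translation":[0,0,-5],"twist":[0,0,-0.1],"fingers":1},{"translation":[-5,15,-5],"twist":[0,0,-0.22],"fingers":1},{"translation":[-15,35,-5],"twist":[0,0,-0.34],"fingers":1},{"translation":[-30,50,-5],"twist":[0,0,-0.46],"fingers":0.7},{"translation":[-45,60,-5],"twist":[0,0,-0.58],"fingers":0.7},{"translation":[-55,70,-5],"twist":[0,0,-0.7],"fingers":0.7},{"translation":[-65,75,-5],"twist":[0,0,-0.82],"fingers":0.7},{"translation":[-75,80,0],"twist":[0,0,-0.94],"fingers":0.7},{"translation":[-79,82,5],"twist":[0,0,-1.06],"fingers":0.7},{"translation":[-79,82,10],"twist":[0,0,-1.18],"fingers":0.7}]}}

```text
t: 15.8
tool_pos: [0.5494, -0.0697, 0.1262]
tool_rot: [0.821, 3.032, -0.001]
force: [0.8, 0.1, -0.2]
gripper_width: 0.0282
```

```bash
python3 -c "
from g import *
d=snapshot('side');cv2.imwrite('pics/s6.png',cv2.resize(d['img'][100:300,200:420,::-1],None,fx=3,fy=3))
rows([(81,-87,90,78)])"
```

```text
t 15.85 jig [ 80.8 -85.2] z 125.2 phi_jig 68.1 tilt 0.12 F [-1.2  0.  -0.9] w 0.0278 q [-0.25  0.3   1.68 -0.    1.16 -1.3 ]
[-0.9, -1.6, 35.2] [-0.001, -0.002, -0.173]
```

View pics/s6.png

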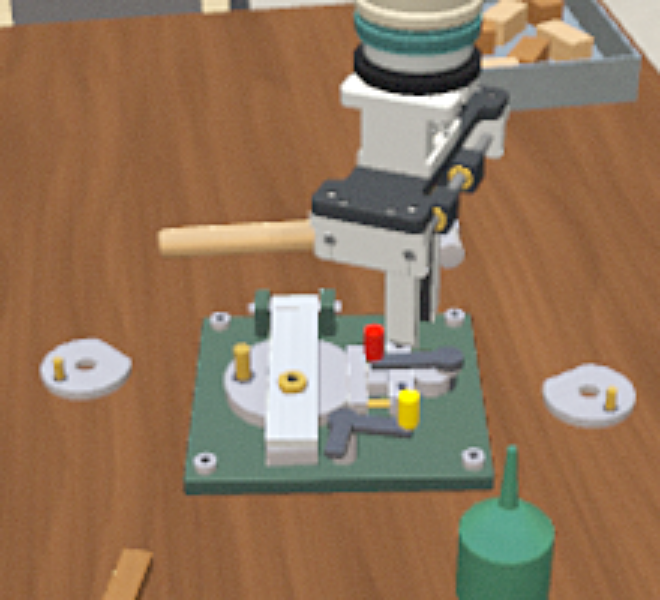

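Leaf is shut at (290,380); pin clear of it at (242,360). Descend towards the yellow knob.

{"name": "jog_arm", "arguments": {"targets": [{"translation":[-1,-1.6,5],"twist":[0,0,-0.1],"fingers":0.7},{"translation":[-1,-1.6,12],"twist":[0,0,-0.17],"fingers":0.7},{"translation":[-1,-1.6,20],"twist":[0,0,-0.17],"fingers":0.7},{"translation":[-1,-1.6,28],"twist":[0,0,-0.17],"fingers":0.7},{"translation":[-1,-1.6,33],"twist":[0,0,-0.17],"fingers":0.7},{"translation":[-1,-1.6,35],"twist":[0,0,-0.17],"fingers":0.7},{"translation":[-1,-1.6,35],"twist":[0,0,-0.17],"fingers":0.7},{"translation":[-1,-1.6,35],"twist":[0,0,-0.17],"fingers":0.7},{"translation":[-1,-1.6,35],"twist":[0,0,-0.17],"fingers":0.7},{"translation":[-1,-1.6,35],"twist":[0,0,-0.17],"fingers":0.7}]}}

```text
t: 16.68
tool_pos: [0.5493, -0.0702, 0.0921]
tool_rot: [0.568, 3.089, 0.0]
force: [0.1, 0.1, -0.1]
gripper_width: 0.028
```

```bash
python3 -c "
from g import *
d=snapshot('wrist');cv2.imwrite('pics/w10.png',d['img'][:,:,::-1])
rows([(81,-87,58,78)])"
```

```text
t 16.73 jig [ 81.9 -86.2] z 92.1 phi_jig 77.3 tilt 0.05 F [-0.6  0.  -0.5] w 0.0281 q [-0.25  0.33  1.72  0.    1.08 -1.46]
[0.7, -1.0, 34.1] [0.0, 0.001, -0.012]
```

View pics/w10.png

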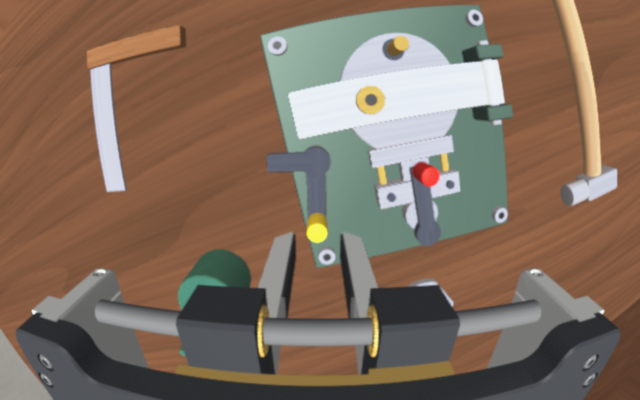

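{"name": "jog_arm", "arguments": {"targets": [{"translation":[0.7,-1,5],"twist":[0,0,0],"fingers":0.7},{"translation":[0.7,-1,11],"twist":[0,0,0],"fingers":0.7},{"translation":[0.7,-1,17],"twist":[0,0,0],"fingers":0.7},{"translation":[0.7,-1,23],"twist":[0,0,0],"fingers":0.7},{"translation":[0.7,-1,29],"twist":[0,0,0],"fingers":0.7},{"translation":[0.7,-1,34],"twist":[0,0,0],"fingers":0.7},{"translation":[0.7,-1,35],"twist":[0,0,0],"fingers":0.7},{"translation":[0.7,-1,35],"twist":[0,0,0],"fingers":0.7},{"translation":[0.7,-1,35],"twist":[0,0,0],"fingers":0.7},{"translation":[0.7,-1,35],"twist":[0,0,0],"fingers":0.7}]}}

```text
t: 17.57
tool_pos: [0.5482, -0.0709, 0.057]
tool_rot: [0.568, 3.089, 0.0]
force: [-0.3, -0.1, -0.4]
gripper_width: 0.0284
```

```bash
python3 -c "
from g import *
w=[]
for k in range(1,21):
    a=max(-12-5*k,-99);r=45;x,y=36+r*np.cos(np.radians(a)),-78+r*np.sin(np.radians(a));w.append((x,y,57,a+90))
rows(w[:10])"
```

```text
t 17.57 jig [ 81. -87.] z 57.0 phi_jig 77.3 tilt 0.04 F [-0.3 -0.1 -0.4] w 0.0284 q [-0.25  0.37  1.77  0.    1.   -1.46]
[1.0, -4.5, -0.0] [0.0, 0.001, 0.075]
[1.5, -8.4, -0.0] [0.0, 0.001, 0.162]
[2.3, -12.2, -0.0] [0.0, 0.001, 0.25]
[3.4, -16.0, -0.0] [0.0, 0.001, 0.337]
[4.9, -19.6, -0.0] [0.0, 0.001, 0.424]
[6.6, -23.1, -0.0] [0.0, 0.001, 0.512]
[8.7, -26.5, -0.0] [0.0, 0.001, 0.599]
[11.1, -29.6, -0.0] [0.0, 0.001, 0.686]
[13.7, -32.5, -0.0] [0.0, 0.001, 0.773]
[16.5, -35.2, -0.0] [0.0, 0.001, 0.861]
```

{"name": "jog_arm", "arguments": {"targets": [{"translation":[1,-4.5,0],"twist":[0,0,0.075],"fingers":0.7},{"translation":[1.5,-8.4,0],"twist":[0,0,0.162],"fingers":0.7},{"translation":[2.3,-12.2,0],"twist":[0,0,0.25],"fingers":0.7},{"translation":[3.4,-16,0],"twist":[0,0,0.337],"fingers":0.7},{"translation":[4.9,-19.6,0],"twist":[0,0,0.424],"fingers":0.7},{"translation":[6.6,-23.1,0],"twist":[0,0,0.512],"fingers":0.7},{"translation":[8.7,-26.5,0],"twist":[0,0,0.599],"fingers":0.7},{"translation":[11.1,-29.6,0],"twist":[0,0,0.686],"fingers":0.7},{"translation":[13.7,-32.5,0],"twist":[0,0,0.773],"fingers":0.7},{"translation":[16.5,-35.2,0],"twist":[0,0,0.861],"fingers":0.7}]}}

```text
t: 18.4
tool_pos: [0.5207, -0.0975, 0.0572]
tool_rot: [1.811, 2.565, 0.003]
force: [1.5, 1.9, -1.3]
gripper_width: 0.028
```

```bash
python3 -c "
from g import *
w=[]
for k in range(11,21):
    a=max(-12-4.5*k-5,-101);r=45;x,y=36+r*np.cos(np.radians(a)),-78+r*np.sin(np.radians(a));w.append((x,y,57,a+90))
rows(w)"
```

```text
t 18.4 jig [  57.5 -117.3] z 57.2 phi_jig 27.7 tilt 0.12 F [ 1.5  1.9 -1.3] w 0.028 q [-0.32  0.34  1.82  0.    0.98 -0.66]
[-0.1, -4.1, 0.2] [0.002, -0.0, 0.073]
[0.3, -7.6, 0.1] [0.002, -0.0, 0.152]
[0.9, -11.1, 0.1] [0.002, -0.0, 0.23]
[1.9, -14.5, 0.1] [0.002, -0.0, 0.309]
[3.1, -17.8, 0.1] [0.002, -0.0, 0.388]
[4.6, -21.0, 0.1] [0.002, -0.001, 0.466]
[6.3, -24.1, 0.1] [0.002, -0.001, 0.545]
[8.2, -27.1, 0.1] [0.002, -0.001, 0.623]
[9.6, -28.9, 0.1] [0.002, -0.001, 0.676]
[9.6, -28.9, 0.1] [0.002, -0.001, 0.676]
```

{"name": "jog_arm", "arguments": {"targets": [{"translation":[0,-3,0],"twist":[0,0,0.073],"fingers":0.7},{"translation":[0.3,-6.5,0],"twist":[0,0,0.152],"fingers":0.7},{"translation":[0.9,-10,0],"twist":[0,0,0.23],"fingers":0.7},{"translation":[1.9,-13.5,0],"twist":[0,0,0.309],"fingers":0.7},{"translation":[3.1,-16.8,0],"twist":[0,0,0.388],"fingers":0.7},{"translation":[4.6,-20,0],"twist":[0,0,0.466],"fingers":0.7},{"translation":[6.3,-23.1,0],"twist":[0,0,0.545],"fingers":0.7},{"translation":[8.2,-26.5,0],"twist":[0,0,0.623],"fingers":0.7},{"translation":[9.4,-28.5,0],"twist":[0,0,0.676],"fingers":0.7},{"translation":[9.4,-28.5,0],"twist":[0,0,0.676],"fingers":0.7}]}}

```text
t: 19.23
tool_pos: [0.4908, -0.0988, 0.0574]
tool_rot: [2.556, 1.824, 0.003]
force: [1.3, 0.4, 0.1]
gripper_width: 0.0282
```

```bash
python3 -c "
from g import *
st();d=snapshot('wrist');cv2.imwrite('pics/w11.png',d['img'][:,:,::-1]);st()"
```

```text
t 19.23 jig [  28.1 -122.8] z 57.4 phi_jig -10.8 tilt 0.14 F [1.3 0.4 0.1] w 0.0282 q [-0.34  0.3   1.88  0.    0.96 -0.01]
t 19.28 jig [  28.1 -122.8] z 57.3 phi_jig -10.7 tilt 0.12 F [ 1.9 -0.5  0.6] w 0.0285 q [-0.34  0.3   1.88  0.    0.96 -0.01]
```

View pics/w11.png

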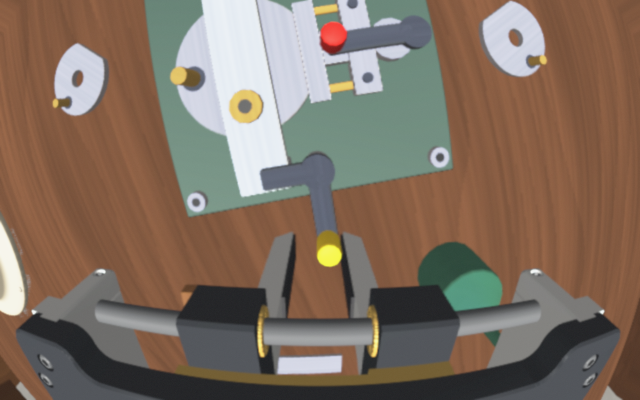

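{"name": "jog_arm", "arguments": {"targets": [{"translation":[0,-1,0],"twist":[0,0,0],"fingers":0.7},{"translation":[0,-2,0],"twist":[0,0,0],"fingers":0.7},{"translation":[0,-2.5,0],"twist":[0,0,0],"fingers":0.7},{"translation":[0,-3,0],"twist":[0,0,0],"fingers":0.7},{"translation":[0,-3.5,0],"twist":[0,0,0],"fingers":0.7},{"translation":[0,-3.5,0],"twist":[0,0,0],"fingers":0.7},{"translation":[0,-3.5,0],"twist":[0,0,0],"fingers":0.7},{"translation":[0,-3.5,0],"twist":[0,0,0],"fingers":0.7},{"translation":[0,-3.5,0],"twist":[0,0,0],"fingers":0.7},{"translation":[0,-3.5,0],"twist":[0,0,0],"fingers":0.7}]}}

```text
t: 20.12
tool_pos: [0.4905, -0.0988, 0.0574]
tool_rot: [2.551, 1.823, 0.007]
force: [7.5, -1.8, -2.6]
gripper_width: 0.028
```

```bash
python3 -c "
from g import *
st()"
```

```text
t 20.12 jig [  27.8 -122.8] z 57.4 phi_jig -10.7 tilt 0.44 F [ 7.5 -1.8 -2.6] w 0.028 q [-0.34  0.29  1.89  0.    0.95 -0.01]
```

At the stop. Back off, lift, and move clear for a check view.

{"name": "jog_arm", "arguments": {"targets": [{"translation":[0,4,0],"twist":[0,0,0],"fingers":0.7},{"translation":[0,8,0],"twist":[0,0,0],"fingers":0.7},{"translation":[0,8,-8],"twist":[0,0,0],"fingers":0.7},{"translation":[0,8,-30],"twist":[0,0,0],"fingers":0.7},{"translation":[0,8,-60],"twist":[0,0,0],"fingers":0.7},{"translation":[0,8,-100],"twist":[0,0,0],"fingers":0.7},{"translation":[-20,-25,-130],"twist":[0,0,0],"fingers":0.7},{"translation":[-40,-60,-150],"twist":[0,0,0],"fingers":0.7},{"translation":[-60,-95,-150],"twist":[0,0,0],"fingers":0.7},{"translation":[-80,-130,-150],"twist":[0,0,0],"fingers":0.7}]}}

```text
t: 20.95
tool_pos: [0.3431, -0.13, 0.2084]
tool_rot: [2.552, 1.828, 0.001]
force: [-0.9, -1.7, -0.0]
gripper_width: 0.0282
```

{"name": "jog_arm", "arguments": {"targets": [{"translation":[-20,-30,0],"twist":[0,0,0],"fingers":0.7},{"translation":[-40,-60,0],"twist":[0,0,0],"fingers":0.7},{"translation":[-60,-80,0],"twist":[0,0,0],"fingers":0.7},{"translation":[-80,-80,0],"twist":[0,0,0],"fingers":0.7},{"translation":[-100,-80,0],"twist":[0,0,0],"fingers":0.7},{"translation":[-120,-80,0],"twist":[0,0,0],"fingers":0.7},{"translation":[-120,-80,0],"twist":[0,0,0],"fingers":0.7},{"translation":[-120,-80,0],"twist":[0,0,0],"fingers":0.7},{"translation":[-120,-80,0],"twist":[0,0,0],"fingers":0.7},{"translation":[-120,-80,0],"twist":[0,0,0],"fingers":0.7}]}}

```text
t: 21.78
tool_pos: [0.2298, -0.2162, 0.2065]
tool_rot: [-2.554, -1.827, -0.001]
force: [0.2, 0.5, 0.2]
gripper_width: 0.0279
```

```bash
python3 -c "
from g import *
st();d=snapshot('top');cv2.imwrite('pics/t9.png',d['img'][:,:,::-1]);np.savez('t9.npz',**d)
c=d['img'][155:290,220:370,::-1];cv2.imwrite('pics/t9c.png',cv2.resize(c,None,fx=4,fy=4,interpolation=cv2.INTER_CUBIC))
for q in((302,240),(299,258)):print(q,pix3d(d,*q)[2])
h=cv2.cvtColor(d['img'],cv2.COLOR_RGB2HSV)
for n,lo,hi,z in(('red',(0,200,150),(5,255,255),.07),('yel',(28,200,180),(34,255,255),.0755)):
    m=cv2.inRange(h,lo,hi);m[:155]=0;m[290:]=0;m[:,:220]=0;m[:,370:]=0;v,u=np.nonzero(m);print(n,len(u),Ji(onz(d,u.mean(),v.mean(),z)))
"
```

```text
t 21.78 jig [-213.7 -276. ] z 206.5 phi_jig -10.7 tilt 0.07 F [0.2 0.5 0.2] w 0.0279 q [-0.98 -0.13  1.96  0.    1.32 -0.65]
(302, 240) 0.03645333626642189
(299, 258) 0.051494696218715275
red 15 [59.24966089  0.15446838]
yel 44 [  34.87313896 -122.81502322]
```

View pics/t9c.png

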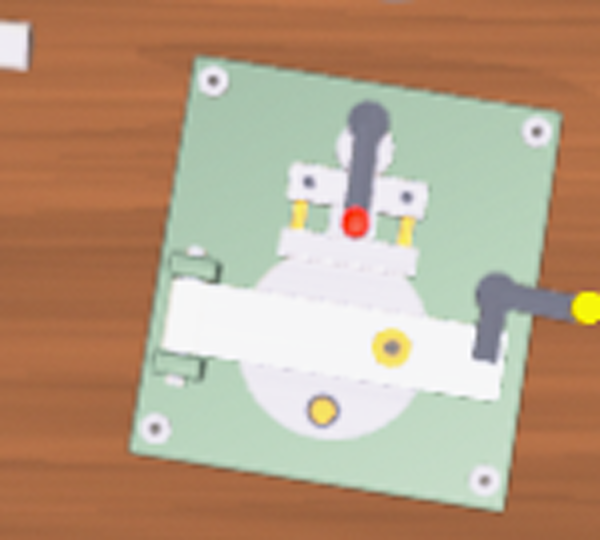

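View pics/t9.png

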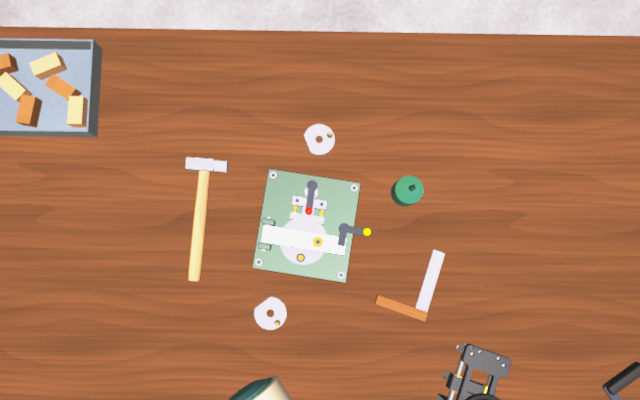

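The check view shows what the job needs: red knob at jig (59, 0), yellow knob at (35, -123), the leaf shut, the pin on the -x side, and the bystanders unmoved.

```bash
python3 -c "
from rig import bot
print(bot.sign_off())"
```

```text
the job is handed in; nothing more can be done
None
```

The job is done and handed in at about 21.8 s of the 67 s allowed; no verdict was reported.

- **Disc:** I turned it about 148° clockwise by its pin, with the pin loosely caged between the fingers. The sprung bar dropped home and the flat lay flush against it.
- **Cam lever:** I pushed the red knob round to its stop, where it pushed back with about 7.5 N.
- **Leaf:** I pushed it from behind past upright and it fell shut by itself.
- **Latch:** I pushed the yellow knob round to its stop, again with about 7.5 N pushing back.

**Last checks (top camera, arm clear):**
- The red knob was at jig (59, 0) mm, which puts the lock at about 1.57 rad.
- The yellow knob was at jig (35, -123) mm, which puts the latch at about 1.6 rad, with its nose over the leaf.
- The leaf lay flat, and the crank pin was on the -x side.
- The hammer, square and oil can looked unmoved, and the arm was touching nothing.

No check failed. The bar's travel and the leaf's angle were judged by eye, not measured exactly; depth over the disc with the leaf shut read 36 mm, against the expected leaf top at 40 mm.

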